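# Unlatch the juicer and draw out its pusher

### The arm

A 7-joint arm with a two-finger parallel gripper is mounted at the origin on a cart in front of the work surface, level with it; the furniture and walls round the work are solid. World frame = base frame: x ahead of the robot, y to its left, z up, the work surface at z = 0. Lengths are in m, angles in rad, forces in N, time in s.
With the tool pointing down it reaches from about 0.4 to 0.875 m from the base axis. Payload 19.3 kg.
Tool frame: the origin (TCP) lies at the very end of the fingers, on their centre line; the grasp point (between the pads) lies 19 mm behind it; z points along the fingers, y is the line along which they close (so a half turn about z gives the same grasp; the last joint's range is limited). The gripper opens to 85 mm and grips with 20 to 120 N. Pads are 22 mm wide; open, the fingers measure 114 mm over their backs; the gripper's body (76 mm by 85 mm) begins 54 mm behind the grasp point. The pads swing forward as they close: fully open they stand 13 mm farther back than shut.
Start: joints at [1.075, 0.521, -0.036, 1.599, 0.021, 1.021, -0.113], TCP at [0.258, -0.569, 0.231] pointing down, gripper open.
Joint ranges: [-2.91, 2.91], [-0.3, 2.13], [-1.5, 1.42], [0.17, 2.43], [-1.26, 4.41], [0.16, 1.93], [-2.52, 2.52]. Speed limits (rad/s): [1.89, 1.89, 2.39, 2.39, 3.01, 3.01, 3.01].

### API

Orientations are given as [roll, pitch, yaw] about the fixed x, y, z axes, in that order (R = Rz(yaw) Ry(pitch) Rx(roll)).
In Python, from workcell import bot gives the robot as it stands. The module is installed in compiled form; this text tells all that it offers.
- The arm moves only by the tool apply_moves, never from a script. Its arguments are lists of equal length, an entry for each row: "claw": the finger opening in m, from 0 to 0.0854; "xyz": the shift along the tool's x, y, z in m, a list of three; "twist": the turn, a rotation vector about the tool's x, y, z in rad, a list of three. A call has 1 to 20 rows; each row shifts and turns the commanded pose from where the row before left it, along the tool's axes as they then stand; what a row does not reach is not made up. A row lasts 1/10 s, in which the tool goes at most 50 mm and 8.59 degrees, less where a joint would pass 70% of its speed; a pose out of reach is approached as far as the arm can. A call with a gripper value outside its range is refused whole. The fingers move at their own pace and stop on an object; "force" is the grip in N (left out, the last holds). Time passes only in rows, so rows that do not move let the fingers close. It gives the time, the measured TCP pose, the force, the opening and the grip force at its end, in the units of the state.
- bot.observe(): the state, without advancing time (a new reading comes with each control period).
- bot.grab_frame(name): name is "scene" or "top" or "wrist"; returns a dict with "img" (480x640x3 uint8, red, green, blue), "vfov" (degrees; the focal length in pixels is half the picture's height over the tangent of half this angle, whatever the lens; pixels are square), "cx", "cy" (the principal point, pixels), "view" (4x4, takes a point from world to camera coordinates). Camera axes: x right, y up, looking along -z (the intrinsics and any distortion apply to the point x, -y, -z); pixel columns grow to the right and rows downward; lengths in m; the calibration is good to about 2 mm. A picture is of the moment at which its call begins. There is no depth.
- bot.job_done(): hands the job in; it is judged then, once.
Trained networks look in the newest picture that a camera, given by its name, has taken for a name from the list of things; names that differ only in an ending like _2 or _b are one class to them, and where a whole thing is asked for, a point or a joint stands for the part that bears it (a point fixed in the world has none). Each returns a list of dicts, best first, with "score" (0 to 1); they miss things now and then, are a little off and sometimes report something else, mostly with a low value. They report only what shows in the picture. A call takes as long as a camera call. They do not tell look-alikes from the thing itself.
- bot.find_in(camera, query): "position" ([x, y, z] in m, in world coordinates, good to about 4 mm: the middle of the surface that is visible of it).
The state is a dict: "clock": time; "qpos": joint angles; "qd": joint speeds; "joint_efforts": joint torques, N m; "position": TCP position; "tool_rot": TCP orientation; "force": force on the tool from outside, world axes, zero at the start; "moment": the same for the moment, N m; "grip_width": finger opening in m; "finger_force": force on a finger pad.
Only numpy, scipy, OpenCV 4.12 (cv2) and the standard library are available. Lean on these libraries where they do the work, as an engineer would, in place of code of your own. Each camera call takes 0.05 s, during which the arm holds its last target. There are 200 camera calls.

### The job

The juicing is done and the pusher has to go to the washing-up. Push the juicer's latch lever round by its thumb paddle, away from the spout side, until it clicks over to open; then draw the pusher straight up out of the feed chute by its knob and stand it upright, on its foot, on the oven tray, in the free space between the white spatula and the measuring cup, and let go. Leave the latch open, and do not shift the juicer, the tray, the beaker under the spout or the spatula and the cup on the tray.

Things in the scene. Friction and masses are not known exactly. Their poses are not given: they have to be found in the camera images.
- juicer: compact white juicer, 140 (x) x 200 (y) x 181 mm high without its latch, 3 kg, standing loose. Origin: centre of its underside, z up. Spout towards its -x. Its -y half carries a clear round bowl (138 mm across, lid top 131 mm up) with the clear feed chute; its +y half a white round tower (58 mm across) with the black latch lever on top, turning about an upright pivot at (0, 50 mm).
- chute_rim (a point): centre of the feed chute's mouth, 175 mm above the island, at (0, -50 mm) of the juicer. The chute is an upright tube, bore 51 mm, outside 60 mm, 44 mm tall above the lid; its bore runs on through the lid (53 mm in all) and opens into the bowl.
- pusher: grey round pusher, 139 mm long, 0.08 to 0.17 kg. Origin: centre of its flat foot (40 mm across), z along it to the knob. Stem 45 mm thick up to 85 mm; collar 68 mm across from 85 to 91 mm, which sits on the chute's rim at the start; above it the knob to grip, 31 mm thick, 91 to 139 mm (33 mm at its ends). It must rise 85 mm to leave the chute; 3 mm play all round in the bore.
- latch (a joint): angle of the latch lever (rad), growing clockwise seen from above. 0 = latched: its tongue (16 mm wide, tip 80 mm from the pivot, along the juicer's -y) lies 2 mm above the pusher's collar and holds it down. 1.2 = open, at the stop, tongue aside on the spout side. A sprung detent has its hump at 0.6: before it the lever springs back, beyond it it snaps open by itself; about 4 N at the paddle.
- paddle (a point): centre of the upright thumb paddle at the lever's other end, 45 mm from the pivot (towards the juicer's +y when latched), 200 mm above the island. Plate 30 mm along the lever, 11 mm thick, top 214 mm and lever's flat top beside it 189 mm above the island. Pushed towards the juicer's +x, away from the spout side, it opens the latch, moving on a 45 mm circle about the pivot.
- oven_tray: dark oven tray, 236 (x) by 301 (y) by 20 mm, lying loose on the island. Origin: centre of its underside. Its flat floor, 4 mm above the underside, is free between the rims for |x| < 99 and |y| < 132 mm. The spatula lies at one end of its y and the measuring cup at the other (either way round); between them some 90 mm of floor is free.
- white_spoon: white kitchen spatula lying on the tray, 150 (x) by 30 (y) by 15 mm, its blade at its +x and a 16 mm wide handle at its -x; origin under the middle of its length. To be left alone.
- measure_cup: measuring cup with a flat handle on the tray, 60 (x) by 115 (y) by 38 mm, the handle along its -y; origin under the middle of its whole length, handle included; the bowl (60 mm) is at its +y. To be left alone.
- black_beaker: black beaker, 69 mm across, 60 mm high, standing under the juicer's spout; origin at the centre of its underside. To be left alone.
Mind the look-alikes: they are no part of the job. Leave any blue look-alike of the pusher alone.

How it is judged:
On the way, in this order (a step that is already met when the one before it is completed fails the run):
1. the latch is clicked over to open while the pusher still sits in the chute (value of joint latch above 1 rad and z of pusher in the frame of juicer below 0.11 m), for 0.2 s.
2. the pusher is drawn up clear of the chute, still upright (z of pusher in the frame of juicer above 0.172 m and angle between pusher's own z axis and vertical below 0.35 rad), for 0.1 s.
At the end, for the whole second after the job is handed in: Latch open (over 1.0 rad). Pusher released, at rest, upright (within 0.06 rad), foot flat on the tray's floor (centre within 85 mm along tray x and 70 mm along y of the tray's centre, at most 10 mm up). Juicer, tray, beaker, white spatula, measuring cup within 30 mm of their starts (value of joint latch above 1 rad and x of pusher in the frame of oven_tray between -0.085 and 0.085 m and y of pusher in the frame of oven_tray between -0.07 and 0.07 m and z of pusher in the frame of oven_tray between 0 and 0.01 m and angle between pusher's own z axis and vertical below 0.06 rad and linear speed of pusher below 0.02 m/s and distance of each of juicer, oven_tray, black_beaker, white_spoon, measure_cup from where it was at the start of the episode below 0.03 m); the robot touches nothing.
It fails at once if the juicer is shifted by more than 30 mm or tipped by more than 0.1 rad (distance of juicer from where it was at the start of the episode above 0.03 m or angle between juicer's own z axis and vertical above 0.1 rad).
It fails at once if the oven tray is shifted by more than 30 mm (distance of oven_tray from where it was at the start of the episode above 0.03 m).
It fails at once if the beaker, the white spatula or the measuring cup is moved by more than 30 mm (distance of any of black_beaker, white_spoon, measure_cup from where it was at the start of the episode above 0.03 m).
It also fails if it takes over 62 s, if anything falls off the work surface, if the arm or the gripper's body presses on something with over 40 N, if the wrist force passes 120 N, or if a joint passes its speed limit or range.

## Working session

There is one attempt and no reset: what is moved stays moved. The work goes in short steps, Python scripts to look and compute and a tool call to move; the robot and the scene stay as the last step left them, time stands still between calls to the robot, and variables do not carry over. Pictures are saved under pics/ and viewed, at most 10 in all, crops included, and the job is handed in when it is done.

Besides the shell and the picture viewer there is one more tool, called after "Call:" as name(argument=value, ...) on one line, values as JSON. apply_moves: Moves the arm, as the interface text tells. Its arguments: {"type":"object","properties":{"claw":{"type":"array"},"xyz":{"type":"array"},"twist":{"type":"array"},"force":{"type":"number"}},"required":["claw","xyz","twist"]}

```bash
mkdir -p pics
cat > h.py <<'E'
import numpy as np, cv2
from workcell import bot
def K(f):
    h=f["img"].shape[0]; F=h/2/np.tan(np.radians(f["vfov"])/2); return F
def proj(f,p):
    c=(f["view"]@np.append(p,1))[:3]; F=K(f); return np.array([f["cx"]+F*c[0]/-c[2], f["cy"]-F*c[1]/-c[2]])
def ray(f,u,v,z):
    F=K(f); d=np.array([(u-f["cx"])/F,-(v-f["cy"])/F,-1]); V=f["view"]; R=V[:3,:3]; o=-R.T@V[:3,3]; w=R.T@d
    return o+w*(z-o[2])/w[2]
def save(f,n): cv2.imwrite("pics/"+n,cv2.cvtColor(f["img"],cv2.COLOR_RGB2BGR))
E
python3 - <<'E'
from h import *
for n in ["scene","top"]:
    f=bot.grab_frame(n); save(f,n+"1.png"); V=f["view"]; print(n,f["vfov"],f["cx"],f["cy"],-V[:3,:3].T@V[:3,3], [k for k in f])
    for q in ["juicer","chute_rim","pusher","paddle","oven_tray","white_spoon","measure_cup","black_beaker"]:
        for d in bot.find_in(n,q)[:3]: print(q,np.round(d["position"],3),round(d["score"],2),np.round(proj(f,d["position"])))
s=bot.observe(); print({k:np.round(v,3) for k,v in s.items()})
E
```

```text
scene 54.36815261355766 322.84586179305086 241.17318348122706 [0.11473942 0.20453285 0.76045003] ['img', 'vfov', 'cx', 'cy', 'view']
juicer [ 0.555 -0.061  0.112] 0.91 [235. 288.]
chute_rim [ 0.55  -0.057  0.116] 0.68 [235. 289.]
pusher [ 0.578 -0.115  0.198] 0.89 [243. 229.]
pusher [ 0.383 -0.049  0.082] 0.8 [305. 359.]
paddle [ 0.569 -0.021  0.191] 0.73 [203. 268.]
oven_tray [ 0.454 -0.425 -0.001] 0.74 [398. 241.]
white_spoon [ 0.498 -0.503  0.016] 0.83 [402. 208.]
measure_cup [ 0.447 -0.341  0.031] 0.61 [378. 255.]
black_beaker [ 0.479 -0.147  0.033] 0.95 [303. 306.]
top 52.172647583160874 316.20357783541345 232.71541335278874 [ 0.42700466 -0.24045598  1.25242275] ['img', 'vfov', 'cx', 'cy', 'view']
juicer [ 0.574 -0.094  0.131] 0.76 [253. 195.]
chute_rim [ 0.566 -0.093  0.131] 0.66 [252. 199.]
pusher [ 0.402 -0.076  0.09 ] 0.52 [246. 269.]
pusher [ 0.575 -0.129  0.195] 0.51 [265. 191.]
paddle [ 0.572 -0.033  0.187] 0.92 [221. 192.]
oven_tray [ 0.461 -0.431  0.004] 0.98 [390. 248.]
white_spoon [ 0.506 -0.508  0.012] 0.64 [421. 230.]
measure_cup [ 0.449 -0.343  0.026] 0.77 [357. 252.]
black_beaker [ 0.476 -0.142  0.005] 0.72 [277. 240.]
{'clock': np.float64(0.9), 'qpos': array([ 1.075,  0.521, -0.036,  1.599,  0.021,  1.021, -0.113]), 'qd': array([-0.001, -0.   , -0.   , -0.002,  0.   ,  0.   ,  0.   ]), 'joint_efforts': array([ 1.0000e-03, -9.2681e+01,  1.9790e+00, -3.7024e+01,  1.8000e-02,
        2.0000e-03, -0.0000e+00]), 'position': array([ 0.258, -0.569,  0.231]), 'tool_rot': array([3.142, 0.   , 0.426]), 'force': array([-0.442,  0.028, -0.323]), 'moment': array([-0.029, -0.004, -0.083]), 'finger_force': np.float64(0.0), 'grip_width': np.float64(0.085)}
```

View pics/scene1.png

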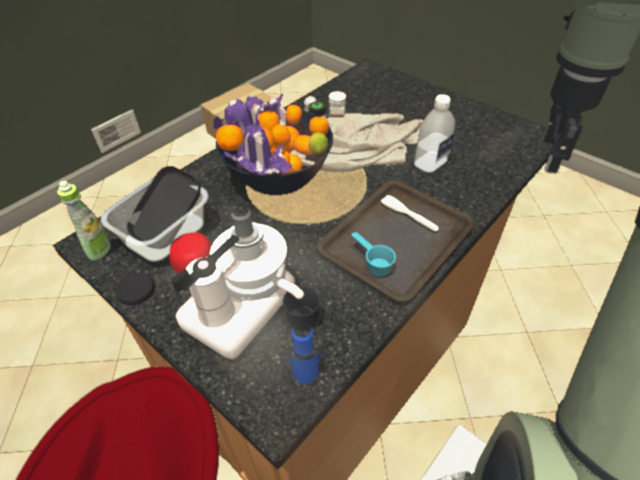

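View pics/top1.png

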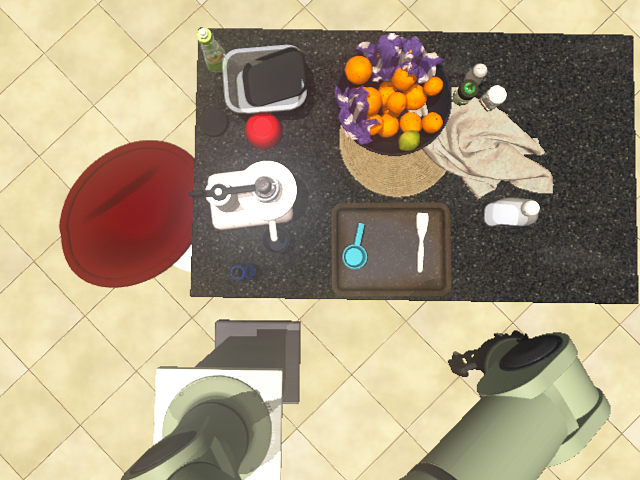

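Candidates for the pusher: the grey one in the chute (top 265,187; scene 242,220), and a blue look-alike standing on the island (top 242,271; scene 305,355). I choose the grey one. The latch pivot is at about top (218,191) and the paddle at about (197,194). In the top view the cup is at (355,250) and the spatula at (421,240), with free tray between them.

Run:
```python
from h import *
im=cv2.imread("pics/top1.png")
cv2.imwrite("pics/c1.png",cv2.resize(im[150:260,180:320],None,fx=5.7,fy=5.4,interpolation=cv2.INTER_CUBIC))
```

```text
(no output)
```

View pics/c1.png

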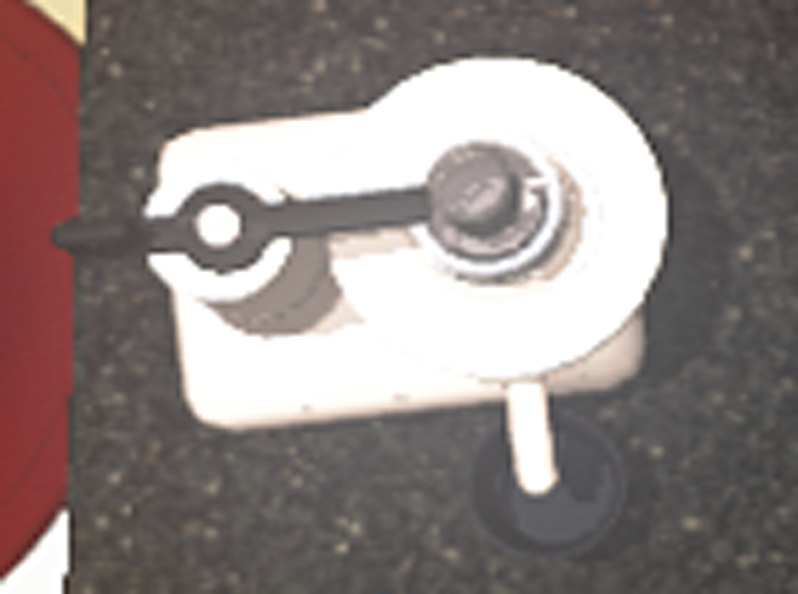

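The crop confirms the grey pusher. Its knob top is at crop (480,190), i.e. top (264,185), the pivot boss at (218,192) and the paddle at (197,194). The lever is latched against the knob.

Run:
```python
from h import *
f=bot.grab_frame("top")
for n,u,v,z in [("knob",264.2,185.2,.229),("pivot",218.1,191.7,.19),("paddle",196.7,193.7,.212),("t",332,203,.02),("t",451,205,.02),("t",332,293,.02),("t",451,294,.02),("cup",355,257,.04),("cuph",361,224,.01),("spoon",421,271,.01),("spoon",423,214,.01)]: print(n,np.round(ray(f,u,v,z),3))
```

```text
knob [ 0.582 -0.131  0.229]
pivot [ 0.572 -0.026  0.19 ]
paddle [0.564 0.015 0.212]
t [ 0.571 -0.28   0.02 ]
t [ 0.571 -0.581  0.02 ]
t [ 0.345 -0.284  0.02 ]
t [ 0.347 -0.581  0.02 ]
cup [ 0.436 -0.338  0.04 ]
cuph [ 0.52  -0.355  0.01 ]
spoon [ 0.403 -0.508  0.01 ]
spoon [ 0.548 -0.513  0.01 ]
```

Call:
apply_moves(claw=[0,0,0,0,0,0,0,0,0,0,0,0,0,0,0,0,0,0,0,0], xyz=[[0,0,-0.03],[0,0,-0.03],[0,0,-0.03],[0.014,-0.027,0],[0.014,-0.027,0],[0.014,-0.027,0],[0.014,-0.027,0],[0.014,-0.027,0],[0.014,-0.027,0],[0.014,-0.027,0],[0.014,-0.027,0],[0.014,-0.027,0],[0.014,-0.027,0],[0.014,-0.027,0],[0.014,-0.027,0],[0.014,-0.027,0],[0.014,-0.027,0],[0.014,-0.027,0],[0.014,-0.027,0],[0.014,-0.027,0]], twist=[[0,0,0.11],[0,0,0.11],[0,0,0.106],[0,0,0],[0,0,0],[0,0,0],[0,0,0],[0,0,0],[0,0,0],[0,0,0],[0,0,0],[0,0,0],[0,0,0],[0,0,0],[0,0,0],[0,0,0],[0,0,0],[0,0,0],[0,0,0],[0,0,0]])

```text
clock: 2.95
position: [0.4495, -0.0876, 0.3215]
tool_rot: [3.141, -0.0, 0.1]
force: [0.6, -0.5, -0.5]
grip_width: 0.0
finger_force: 0.0
```

Run:
```python
from h import *
f=bot.grab_frame("wrist"); save(f,"w1.png"); V=f["view"]; print(f["vfov"],f["cx"],f["cy"],-V[:3,:3].T@V[:3,3])
for q in ["pusher","paddle","chute_rim","juicer","latch"]:
    try:
        for d in bot.find_in("wrist",q)[:2]: print(q,np.round(d["position"],3),round(d["score"],2),np.round(proj(f,d["position"])))
    except Exception as e: print(e)
for p in [(.582,-.131,.229),(.572,-.026,.19),(.567,.019,.2)]: print(proj(f,p))
```

```text
64.89597029810567 314.45970777773607 246.18445472667742 [ 0.51999483 -0.07987247  0.46377636]
pusher [ 0.575 -0.021  0.19 ] 0.64 [233.  37.]
pusher [ 0.574 -0.12   0.21 ] 0.62 [389.  49.]
paddle [ 0.573 -0.025  0.19 ] 0.82 [238.  42.]
chute_rim [ 0.573 -0.081  0.131] 0.89 [321.  67.]
juicer [ 0.566 -0.077  0.131] 0.74 [316.  76.]
juicer [ 0.448 -0.347  0.034] 0.73 [536. 222.]
latch [ 0.579 -0.028  0.192] 0.89 [242.  31.]
[416.88630151  28.36680217]
[239.7913565   43.71100144]
[164.68104153  40.91539515]
```

View pics/w1.png

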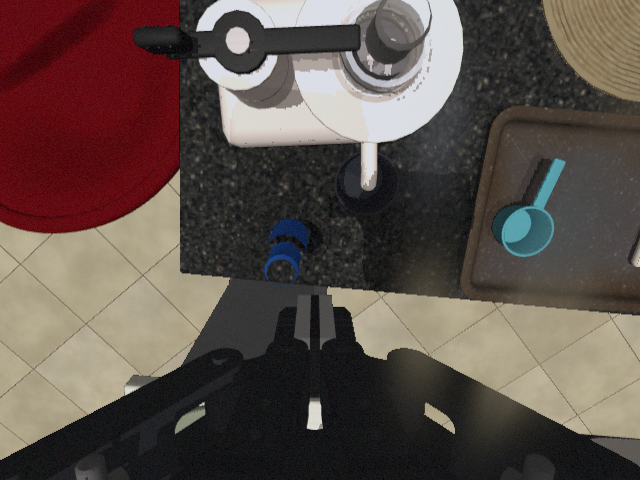

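Run:
```python
from h import *
f=bot.grab_frame("wrist")
for n,u,v,z in [("knobtop",402,20,.229),("rimcollar",391,50,.178),("pivot",238,39,.19),("paddle",163,38,.207),("tonguetip",359,38,.188),("tip",359,38,.188)]: print(n,np.round(ray(f,u,v,z),3))
```

```text
knobtop [ 0.584 -0.124  0.229]
rimcollar [ 0.58  -0.129  0.178]
pivot [ 0.574 -0.027  0.19 ]
paddle [0.567 0.015 0.207]
tonguetip [ 0.583 -0.105  0.188]
tip [ 0.583 -0.105  0.188]
```

Call:
apply_moves(claw=[0,0,0,0,0,0,0,0,0,0,0,0,0,0,0,0,0,0], xyz=[[0.0283,-0.03,0],[0.0283,-0.03,0],[0.0283,-0.03,0],[0,0,0.0415],[0,0,0.0415],[0,0,0.0415],[0,0,0],[0.008,0,0],[0.008,0,0],[0.008,0,0],[0.008,0,0],[0.008,0,0],[0.008,0,0],[0.008,0,0],[0.007,0,0],[0.007,0,0],[0,0,0],[0,0,0]], twist=[[0,0,0],[0,0,0],[0,0,0],[0,0,0],[0,0,0],[0,0,0],[0,0,0],[0,0,0],[0,0,0],[0,0,0],[0,0,0],[0,0,0],[0,0,0],[0,0,0],[0,0,0],[0,0,0],[0,0,0],[0,0,0]])

```text
clock: 5.1
position: [0.5944, 0.0162, 0.1967]
tool_rot: [-3.141, 0.0, 0.1]
force: [-0.2, -0.0, 0.0]
grip_width: 0.0
finger_force: 0.0
```

Call:
apply_moves(claw=[0,0,0,0,0.085,0.085,0.085,0.085], xyz=[[0,0,-0.035],[0,0,-0.035],[0,0,-0.035],[-0.027,0.033,0],[-0.027,0.033,0],[-0.027,0.033,0],[-0.027,0.033,0],[0,0,0]], twist=[[0,0,0],[0,0,0],[0,0,0],[0,0,0],[0,0,0],[0,0,0],[0,0,0],[0,0,0]])

```text
clock: 5.9
position: [0.4971, -0.1308, 0.3021]
tool_rot: [3.14, 0.001, 0.093]
force: [-0.4, 1.0, 0.6]
grip_width: 0.0581
finger_force: 0.0
```

Run:
```python
from h import *
f=bot.grab_frame("wrist"); save(f,"w2.png"); print(bot.observe()["position"],[proj(f,p) for p in [(.583,-.126,.229),(.574,-.027,.19)]])
for q in ["pusher","chute_rim"]:
    for d in bot.find_in("wrist",q)[:2]: print(q,np.round(d["position"],3),round(d["score"],2))
```

```text
[ 0.49863552 -0.12829866  0.30220347] [array([320.99284672, 105.27227155]), array([162.96222541, 109.41768827])]
pusher [ 0.412 -0.071  0.074] 0.7
pusher [ 0.586 -0.125  0.226] 0.63
chute_rim [ 0.59  -0.085  0.133] 0.6
```

View pics/w2.png

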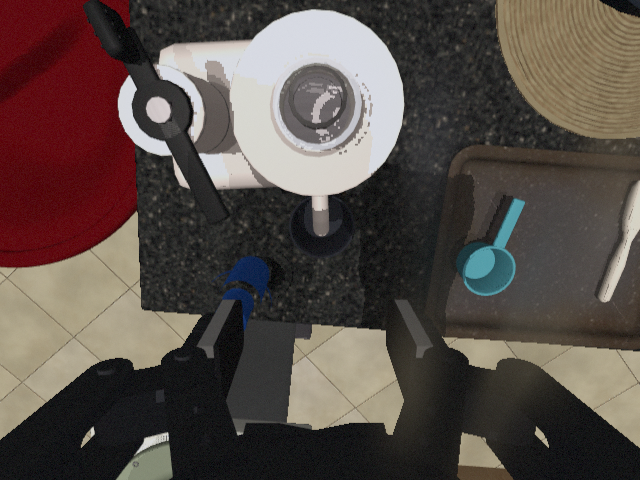

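The wrist view shows the lever swung to the spout side (pivot 160,109; tongue tip about 216,217). The pusher's knob top is at about (319,97).

Run:
```python
from h import *
f=bot.grab_frame("wrist")
for n,u,v,z in [("knobtop",319,97,.229),("rim",317,107,.175),("lid",318,103,.131),("pivot",160,109,.19),("tip",216,218,.188)]: print(n,np.round(ray(f,u,v,z),4))
p=ray(f,160,109,.188);t=ray(f,216,218,.188); d=t-p; print(np.linalg.norm(d),np.arctan2(-d[0],-d[1])+.1)
print(bot.observe()["grip_width"],bot.observe()["position"])
im=cv2.cvtColor(f["img"],cv2.COLOR_RGB2BGR)[0:240,80:400]
cv2.imwrite("pics/c2.png",cv2.resize(im,None,fx=2.5,fy=2.5,interpolation=cv2.INTER_CUBIC))
```

```text
knobtop [ 0.5901 -0.1185  0.229 ]
rim [ 0.5886 -0.118   0.175 ]
lid [ 0.5946 -0.1185  0.131 ]
pivot [ 0.5766 -0.019   0.19  ]
tip [ 0.5089 -0.0557  0.188 ]
0.07736496891991206 1.1655785027874224
0.08430657066427108 [ 0.50039334 -0.12505618  0.3019099 ]
```

View pics/c2.png

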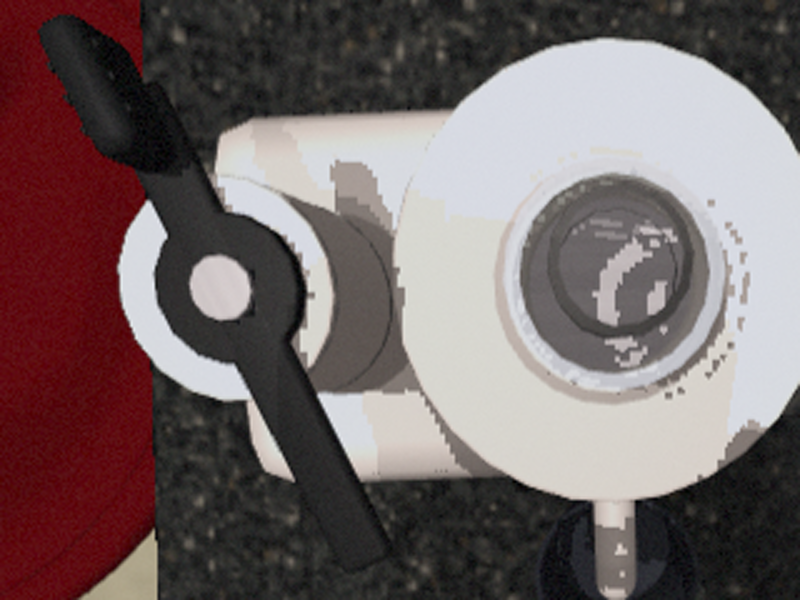

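Run:
```python
from h import *
f=bot.grab_frame("wrist")
for n,u,v,z in [("knobtop",327,105,.229),("collar",323,110,.18),("pivot",168,115,.189)]: print(n,np.round(ray(f,u,v,z),4))
print(bot.observe()["position"],bot.observe()["tool_rot"])
```

```text
knobtop [ 0.5868 -0.1226  0.229 ]
collar [ 0.5871 -0.1215  0.18  ]
pivot [ 0.5736 -0.0231  0.189 ]
[ 0.50047652 -0.12491083  0.3017903 ] [-3.14126534e+00 -1.84432967e-04  1.01234443e-01]
```

Call:
apply_moves(claw=[0.085,0.085,0.085,0.085,0.085,0.085,0.085,0.085,0.085,0,0,0,0,0,0,0,0], xyz=[[0.028,0.0025,0],[0.028,0.0025,0],[0.028,0.0025,0],[0,0,0],[0,0,0.028],[0,0,0.028],[0,0,0.028],[0,0,0.028],[0,0,0],[0,0,0],[0,0,0],[0,0,0],[0,0,0],[0,0,0],[0,0,0],[0,0,0],[0,0,0]], twist=[[0,0,0],[0,0,0],[0,0,0],[0,0,0],[0,0,0],[0,0,0],[0,0,0],[0,0,0],[0,0,0],[0,0,0],[0,0,0],[0,0,0],[0,0,0],[0,0,0],[0,0,0],[0,0,0],[0,0,0]], force=50)

```text
clock: 7.85
position: [0.5849, -0.1249, 0.1909]
tool_rot: [3.141, -0.001, 0.1]
force: [-2.3, 0.8, 7.7]
grip_width: 0.0301
finger_force: 48.7
```

Call:
apply_moves(claw=[0,0,0,0,0], xyz=[[0,0,-0.008],[0,0,-0.01],[0,0,-0.01],[0,0,-0.01],[0,0,0]], twist=[[0,0,0],[0,0,0],[0,0,0],[0,0,0],[0,0,0]])

```text
clock: 8.35
position: [0.5851, -0.1251, 0.2296]
tool_rot: [3.141, -0.002, 0.1]
force: [0.0, 0.5, -1.7]
grip_width: 0.0302
finger_force: 49.5
```

Call:
apply_moves(claw=[0,0,0,0,0,0,0,0], xyz=[[0,0,-0.015],[0,0,-0.015],[0,0,-0.015],[0,0,-0.015],[0,0,-0.015],[0,0,-0.015],[0,0,0],[0,0,0]], twist=[[0,0,0],[0,0,0],[0,0,0],[0,0,0],[0,0,0],[0,0,0],[0,0,0],[0,0,0]])

```text
clock: 9.15
position: [0.5843, -0.125, 0.3173]
tool_rot: [-3.142, 0.0, 0.1]
force: [0.2, 0.8, -1.8]
grip_width: 0.0302
finger_force: 49.7
```

Run:
```python
from h import *
f=bot.grab_frame("scene"); save(f,"s2.png")
for q in ["pusher"]:
    for d in bot.find_in("scene",q)[:3]: print(q,np.round(d["position"],3),round(d["score"],2))
cv2.imwrite("pics/s2c.png",cv2.resize(cv2.imread("pics/s2.png")[100:370,150:500],None,fx=2.2,fy=2.2))
```

```text
pusher [ 0.577 -0.116  0.279] 0.96
pusher [ 0.385 -0.047  0.079] 0.83
```

View pics/s2c.png

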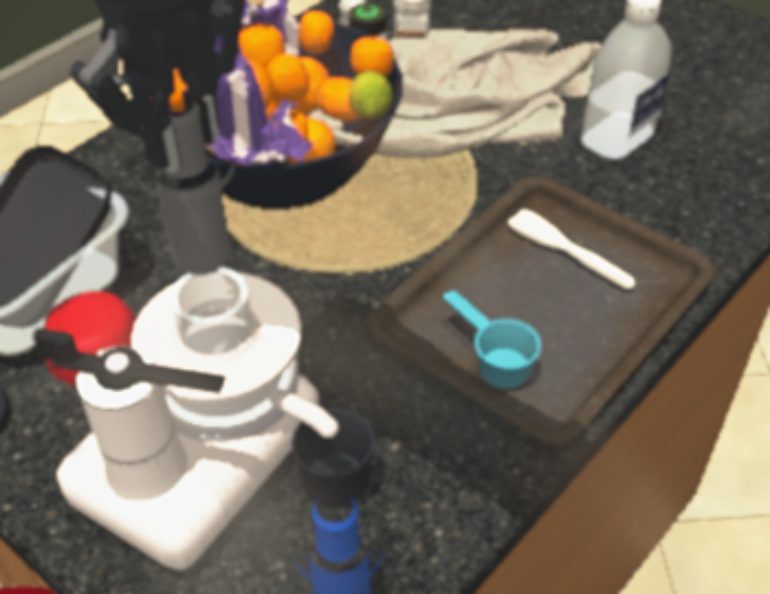

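The grey pusher hangs upright in the gripper, clear of the chute, and the latch still lies open. The tray is free between the cup and the spatula.

Call:
apply_moves(claw=[0,0,0,0,0,0,0,0,0,0,0,0,0,0,0,0,0,0,0,0], xyz=[[-0.0124,0.0245,0],[-0.0124,0.0245,0],[-0.0124,0.0245,0],[-0.0124,0.0245,0],[-0.0124,0.0245,0],[-0.0124,0.0245,0],[-0.0124,0.0245,0],[-0.0124,0.0245,0],[-0.0124,0.0245,0],[-0.0124,0.0245,0],[-0.0124,0.0245,0],[-0.0124,0.0245,0],[0,0,0],[0,0,0.025],[0,0,0.025],[0,0,0.025],[0,0,0.025],[0,0,0.025],[0,0,0.025],[0,0,0]], twist=[[0,0,0],[0,0,0],[0,0,0],[0,0,0],[0,0,0],[0,0,0],[0,0,0],[0,0,0],[0,0,0],[0,0,0],[0,0,0],[0,0,0],[0,0,0],[0,0,0],[0,0,0],[0,0,0],[0,0,0],[0,0,0],[0,0,0],[0,0,0]])

```text
clock: 11.25
position: [0.4643, -0.4307, 0.1642]
tool_rot: [-3.137, 0.004, 0.1]
force: [-0.8, -0.3, -1.2]
grip_width: 0.0301
finger_force: 49.8
```

Run:
```python
from h import *
f=bot.grab_frame("scene"); save(f,"s3.png"); print(bot.observe()["position"])
cv2.imwrite("pics/s3c.png",cv2.resize(cv2.imread("pics/s3.png")[100:310,270:520],None,fx=2.8,fy=2.8))
```

```text
[ 0.46510611 -0.43137671  0.1663759 ]
```

View pics/s3c.png

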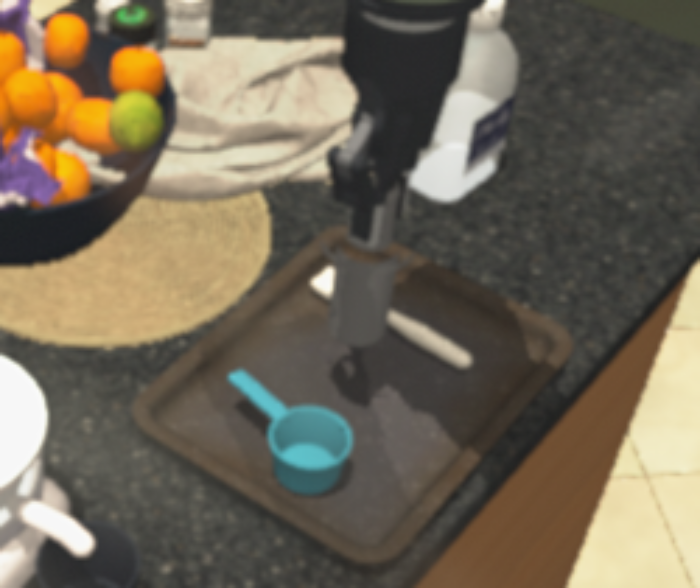

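The pusher hangs about 60 mm above the free strip between the cup (310,445) and the spatula (430,330). I'll lower it gently.

Call:
apply_moves(claw=[0,0,0,0,0,0,0], xyz=[[0,0,0.02],[0,0,0.02],[0,0,0.012],[0,0,0.003],[0,0,0.003],[0,0,0.002],[0,0,0]], twist=[[0,0,0],[0,0,0],[0,0,0],[0,0,0],[0,0,0],[0,0,0],[0,0,0]])

```text
clock: 12.0
position: [0.4658, -0.4325, 0.1083]
tool_rot: [3.141, -0.0, 0.1]
force: [0.5, 0.2, -2.3]
grip_width: 0.03
finger_force: 49.9
```

Call:
apply_moves(claw=[0,0,0,0], xyz=[[0,0,0.0015],[0,0,0.0015],[0,0,0],[0,0,0]], twist=[[0,0,0],[0,0,0],[0,0,0],[0,0,0]])

```text
clock: 12.4
position: [0.4658, -0.4324, 0.105]
tool_rot: [3.141, -0.0, 0.1]
force: [0.4, 0.9, 2.9]
grip_width: 0.0297
finger_force: 50.2
```

Call:
apply_moves(claw=[0.04,0.06,0.085,0.085,0.085,0.085,0.085,0.085,0.085,0.085,0.085,0.085,0.085,0.085], xyz=[[0,0,0],[0,0,0],[0,0,0],[0,0,0],[0,0,0],[0,0,0],[0,0,-0.01],[0,0,-0.02],[0,0,-0.03],[0,0,-0.03],[0,0,-0.03],[0,0,-0.03],[0,0,0],[0,0,0]], twist=[[0,0,0],[0,0,0],[0,0,0],[0,0,0],[0,0,0],[0,0,0],[0,0,0],[0,0,0],[0,0,0],[0,0,0],[0,0,0],[0,0,0],[0,0,0],[0,0,0]])

```text
clock: 13.8
position: [0.4657, -0.4325, 0.2559]
tool_rot: [3.14, -0.001, 0.1]
force: [-0.4, 0.4, -0.2]
grip_width: 0.0851
finger_force: 0.0
```

Run:
```python
from h import *
f=bot.grab_frame("scene"); save(f,"s4.png")
for q in ["pusher","juicer","oven_tray","white_spoon","measure_cup","black_beaker"]:
    for d in bot.find_in("scene",q)[:2]: print(q,np.round(d["position"],3),round(d["score"],2))
```

```text
pusher [ 0.464 -0.416  0.074] 0.98
pusher [ 0.38  -0.05   0.081] 0.89
juicer [ 0.553 -0.058  0.12 ] 0.65
oven_tray [ 0.444 -0.413 -0.   ] 0.63
white_spoon [ 0.464 -0.503  0.018] 0.76
white_spoon [ 0.447 -0.339  0.028] 0.15
measure_cup [ 0.447 -0.342  0.028] 0.92
black_beaker [ 0.48  -0.145  0.029] 0.83
black_beaker [ 0.572 -0.022  0.19 ] 0.6
```

View pics/s4.png

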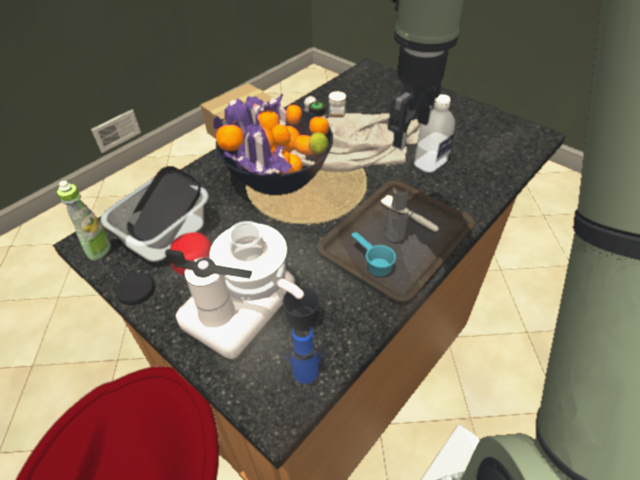

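The pusher stands upright on the tray at (397,215), between the cup and the spatula. The latch is open at (225,268), nothing else has shifted and the gripper is clear.

```bash
python3 -c "
from workcell import bot
print(bot.job_done())"
```

```text
the job is handed in; nothing more can be done
None
```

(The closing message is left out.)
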